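# Wind the ware lift up to the drying shelf with its folding crank

### The arm

A 6-joint arm with a two-finger parallel gripper is mounted at the origin on the work surface. World frame = base frame: x ahead of the robot, y to its left, z up, the work surface at z = 0. Lengths are in m, angles in rad, forces in N, time in s.
With the tool pointing down it reaches from about 0.275 to 0.85 m from the base axis. Payload 19 kg.
Tool frame: the origin (TCP) lies on the centre line of the jaws, within the pads' length; the fingertips stand 8 mm ahead of it and the grasp point (between the pads) lies 11 mm behind it; z points along the fingers, y is the line along which they close (so a half turn about z gives the same grasp; the last joint's range is limited). The gripper opens to 85 mm and grips with 20 to 120 N. Pads are 22 mm wide; open, the fingers measure 114 mm over their backs; the gripper's body (76 mm by 85 mm) begins 54 mm behind the grasp point. The pads swing forward as they close: fully open they stand 13 mm farther back than shut.
Start: joints at [-1.272, 0.15, 1.437, -0, 1.554, -0.134], TCP at [0.241, -0.522, 0.239] pointing down, gripper open.
Joint ranges: [-2.8, 2.8], [-0.68, 2.1], [0.12, 2.68], [-1.39, 4.53], [0.16, 2.79], [-2.81, 2.81]. Speed limits (rad/s): [1.89, 1.89, 2.22, 3.01, 3.01, 3.01].

### API

Orientations are given as a unit quaternion [x, y, z, w].
In Python, from bench import r gives the robot as it stands.
- The arm moves only by the tool servo_tool, never from a script. Its argument "increments" is a list of rows, each a list of 3 entries, a list of its own where there are three numbers: the shift along the tool's x, y, z scaled (see below), then the turn about the tool's z scaled (see below), then the finger opening in mm, from 0 to 85.4. In form: [[[x, y, z], turn, grip], ...]. A call has 1 to 12 rows; each row is the pose to reach, as a shift and turn from the pose commanded when the call began, along the tool's axes at that moment; what a row does not reach only later rows make up. The controller multiplies each number of a shift by 0.3 m and each number of a turn by 120 degrees. A row lasts 1/10 s, in which the tool goes at most 50 mm and 8.59 degrees, less where a joint would pass 70% of its speed; a pose out of reach is approached as far as the arm can. A call with a number of a shift or a turn outside -1 to 1 is refused whole. A call with a gripper value outside its range is refused whole. The fingers move at their own pace and stop on an object; "newtons" is the grip in N (left out, the last holds). Time passes only in rows, so rows that repeat a pose let the fingers close. It gives the time, the measured TCP pose, the force, the opening and the grip force at its end, in the units of the state.
- r.get_state(): the state, without advancing time (a new reading comes with each control period).
- r.grab_frame(name): name is "scene" or "top" or "wrist"; returns a dict with "pixels" (384x512x3 uint8, red, green, blue), "mtx" (3x3 intrinsics, pixels), "extrinsics" (4x4, takes a point from camera to world coordinates). Camera axes: x right, y down, z forward; pixel columns grow to the right and rows downward; lengths in m; the calibration is good to about 2 mm. A picture is of the moment at which its call begins. There is no depth.
- r.job_done(): hands the job in; it is judged then, once.
The state is a dict: "clock": time; "q": joint angles; "dq": joint speeds; "effort": joint torques, N m; "tcp_pos": TCP position; "tool_rot": TCP orientation; "ft_force": force on the tool from outside, world axes, zero at the start; "wrist_torque": the same for the moment, N m; "width": opening from 0.0 (shut) to 1.0 (fully open); "finger_force": force on a finger pad.
Only numpy, scipy, OpenCV 4.12 (cv2) and the standard library are available. Lean on these libraries where they do the work, as an engineer would, in place of code of your own. Each camera call takes 0.05 s, during which the arm holds its last target. There are 200 camera calls.

### The job

Bring the lift plate with the clay bird up level with the top of the little drying shelf beside it: fold the crank handle fully out, wind the crank clockwise by it until the two surfaces are flush, then fold the handle down flat over the crank again and let go. Do not knock over the bird on the plate, and leave the jar and the bottle where they stand.

Things in the scene. Friction and masses are not known exactly. Their poses are not given: they have to be found in the camera images.
- lift: Fixed grey ware lift. Its x points away from the robot (within 18 degrees), y left, z up; origin on the table under the crank hub. A console 130 mm wide slopes to face the robot and carries the crank, whose axis leans 35 degrees from vertical towards -x: outward direction n = (-0.574, 0, 0.819), up-slope direction u = (0.819, 0, 0.574) in this frame.
- lamp (a point): Point right above the hub on a level steel lamp bar, 18 mm thick, at (10, 0, 293) mm in the lift's frame. The bar runs along y from -200 to +80 mm, held by a post at (35, -200) mm: a vertical tool does not fit under it, a tool held along the leaning crank axis does.
- hub (a point): On the crank axis at the arm's mid-plane, at (0, 0, 105) mm in the lift's frame; axes as lift. The console's sloping top face lies 25 mm below this along n.
- crank (a joint): Crank angle q, rad, 0 (start, a stop) to 2.9 (stop), growing clockwise seen from the handle side. The flat steel arm (16 x 8 mm, 66 mm from hub to handle hinge) points along -y cos q - u sin q: right at 0, down the slope to the robot at 1.57, left at 2.9. Stays where left; needs 0.5 to 0.7 N m (10 N at the knob). 1 rad lifts the plate 25 mm.
- handle (a joint): Handle angle, rad: 0 folded flat along the arm, knob over the hub; 1.57 fully out (a stop), standing along n at the arm's end. Its hinge is 66 mm from the crank axis and 23 mm above the arm's mid-plane (along n), its axis square to the arm and to n. Stiff: stays at any angle, moves with about 1 N at the knob. Starts within 0.15 rad of flat.
- knob (a point): Centre of the black ball knob, 30 mm in diameter, turning freely on the free end of the 13 mm thick steel handle, 66 mm from the hinge. Folded, it lies on the crank axis 23 mm above the arm's mid-plane.
- plate (a joint): Rise of the lift plate, m, 0 to 0.0725, always 0.025 times the crank angle.
- plate_top (a point): Centre of the top of the steel lift plate (160 mm along x, 140 along y, 12 thick), at (30, 210) mm in the lift's frame, 100 mm above the table at the start.
- shelf_top (a point): Centre of the top of the fixed plywood drying shelf (180 mm along x, 100 along y, 16 thick, on four thin legs) just left of the plate, at (30, 340) mm in the lift's frame; its top is 130 to 162 mm above the table, differing from run to run.
- bird: Loose unglazed clay bird on a round foot, 95 mm long, 79 mm high, standing on the lift plate. Origin under the foot, z up.
- jar: Loose closed glass jar, 64 mm wide, 85 mm high, standing behind the console. Origin under its base, z up.
- bottle: Loose white bottle, 56 mm wide, 150 mm high, standing behind and to the right of the console. Origin under its base, z up.

How it is judged:
By the outcome, as a careful person would: the job done as asked, in the order asked, and still so for the second after the job is handed in, with the robot touching nothing.
It also fails if it takes over 54 s, if anything falls off the work surface, if the arm or the gripper's body presses on something with over 40 N, if the wrist force passes 120 N, or if a joint passes its speed limit or range.

## Working session

There is one attempt and no reset: what is moved stays moved. The work goes in short steps, Python scripts to look and compute and a tool call to move; the robot and the scene stay as the last step left them, time stands still between calls to the robot, and variables do not carry over. Pictures are saved under pics/ and viewed, at most 10 in all, crops included, and the job is handed in when it is done.

Besides the shell and the picture viewer there is one more tool, called after "Request:" as name([rows], argument=value, ...), one row to a line, values as JSON. servo_tool: Moves the arm, as the interface text tells. Shifts and turns lie within -1 to 1; 1 stands for 0.3 m of shift or 120 degrees of turn. Its arguments: {"type":"object","properties":{"increments":{"type":"array"},"newtons":{"type":"number"}},"required":["increments"]}

```bash
ls; mkdir -p pics; python3 - <<'E'
from bench import r
import cv2,numpy as np
for n in ["scene","top","wrist"]:
    f=r.grab_frame(n); cv2.imwrite(f"pics/{n}0.png",f["pixels"][:,:,::-1]); np.savez(f"pics/{n}0.npz",**f)
    print(n,f["mtx"].tolist(),f["extrinsics"].round(4).tolist())
a=cv2.imread("pics/scene0.png");b=cv2.imread("pics/top0.png")
print(r.get_state())
E
```

```text
pics
scene [[435.700303437343, 0.0, 260.3113103733929], [0.0, 435.700303437343, 196.802376239362], [0.0, 0.0, 1.0]] [[0.6443, 0.6126, -0.4578, 1.1285], [0.7648, -0.519, 0.3818, -0.3927], [-0.0037, -0.5961, -0.8029, 1.0672], [0.0, 0.0, 0.0, 1.0]]
top [[458.08527785717575, 0.0, 258.39937642418056], [0.0, 458.08527785717575, 189.4226798170114], [0.0, 0.0, 1.0]] [[-0.0188, -0.9934, 0.1134, 0.4883], [-0.9996, 0.0162, -0.024, 0.0182], [0.022, -0.1138, -0.9933, 1.3502], [0.0, 0.0, 0.0, 1.0]]
wrist [[311.31620893818, 0.0, 262.0642616415749], [0.0, 311.31620893818, 186.67557714727008], [0.0, 0.0, 1.0]] [[0.4192, -0.8625, -0.2835, 0.3128], [-0.9079, -0.3984, -0.1304, -0.4888], [-0.0005, 0.3121, -0.9501, 0.3739], [0.0, 0.0, 0.0, 1.0]]
{'clock': 0.15, 'q': array([-1.27203591e+00,  1.50822888e-01,  1.43782493e+00,  5.06816407e-06,
        1.55377922e+00, -1.34011661e-01]), 'dq': array([-0.00052572, -0.001101  , -0.00238612, -0.00182215, -0.00126344,
       -0.00169621]), 'effort': array([ 2.86285649e-03, -7.13378048e+01, -5.71043015e+01, -8.81724031e-05,
        7.23373480e-03,  1.08564541e-05]), 'tcp_pos': array([ 0.24107742, -0.52184146,  0.23887096]), 'tool_rot': array([ 9.76679673e-01,  2.14701288e-01, -3.18022292e-05, -4.15988934e-04]), 'ft_force': array([-0.07279724, -0.51440485,  0.99923005]), 'wrist_torque': array([-0.02564722,  0.01192473,  0.04614348]), 'finger_force': 0.0, 'width': 0.9968702804886819}
```

View pics/scene0.png

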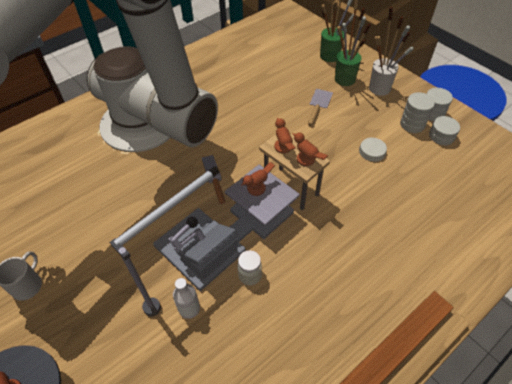

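View pics/top0.png

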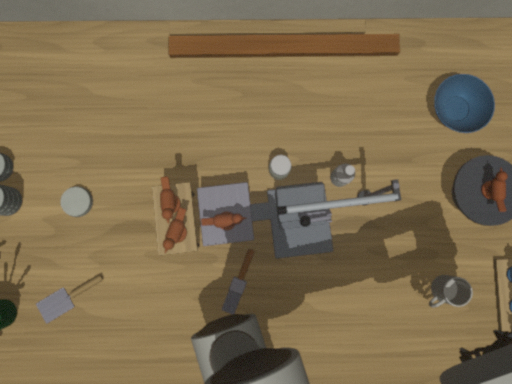

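The scene view shows the lift at about (210,235), the plate with the bird at (262,195) and the shelf at (293,158). In the top view the console is near (300,218), the bar runs (280,210)–(397,198), the plate is at (225,213) and the shelf at (175,218). I'll view enlarged crops next to get points for a pose fit.

```bash
python3 - <<'E'
import cv2
def crop(n,o,x0,y0,w,h,s):
    a=cv2.imread(f"pics/{n}.png")[y0:y0+h,x0:x0+w]
    a=cv2.resize(a,None,fx=s,fy=s,interpolation=cv2.INTER_CUBIC)
    for i in range(0,w,20): cv2.putText(a,str(x0+i),(i*s,10),0,.35,(0,255,255));cv2.line(a,(i*s,12),(i*s,18),(0,255,255))
    for i in range(0,h,20): cv2.putText(a,str(y0+i),(0,i*s+4),0,.35,(0,255,255));cv2.line(a,(24,i*s),(30,i*s),(0,255,255))
    cv2.imwrite(f"pics/{o}.png",a)
crop("top0","topc",145,145,265,125,3)
crop("scene0","scenec",110,110,225,215,3) if 0 else crop("scene0","scenec",140,120,200,145,4)
E
```

```text
(no output)
```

View pics/topc.png

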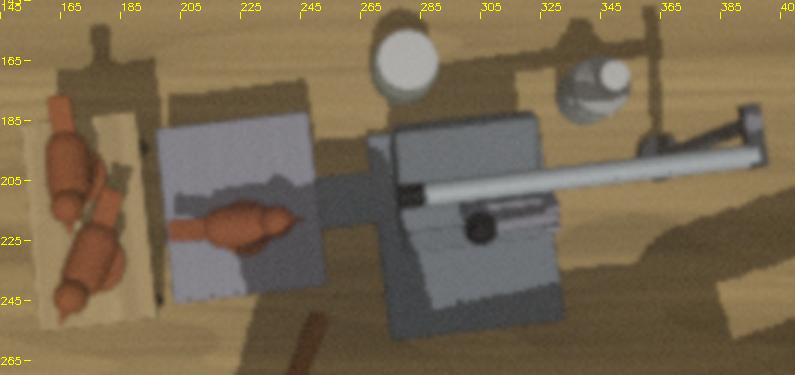

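View pics/scenec.png

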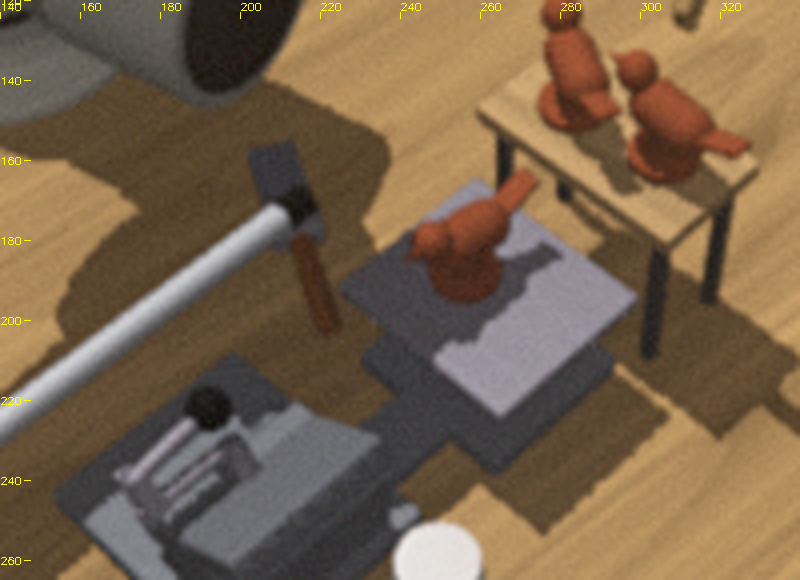

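```bash
cat > fit.py <<'E'
import numpy as np,json
from scipy.optimize import least_squares
F={n:np.load(f"pics/{n}0.npz") for n in("scene","top")}
def proj(f,P):
    E=np.linalg.inv(f["extrinsics"]); c=E[:3,:3]@P+E[:3,3]; p=f["mtx"]@c; return p[:2]/p[2]
def L2W(p,P):
    c,s=np.cos(p[2]),np.sin(p[2]); return np.array([p[0]+c*P[0]-s*P[1],p[1]+s*P[0]+c*P[1],P[2]])
S='s'
obs={"top":[((.11,.28,.1),(197.3,188.3)),((.11,.14,.1),(247,182.3)),((-.05,.14,.1),(253.7,240.3)),((-.05,.28,.1),(203.3,246)),
 ((.12,.39,S),(153.3,189.7)),((.12,.29,S),(189.3,182.7)),((-.06,.29,S),(197.3,251)),((-.06,.39,S),(158.3,254.7)),((.01,.08,.293),(278.3,210))],
"scene":[((.11,.28,.1),(299.3,194.3)),((.11,.14,.1),(265,224.3)),((-.05,.14,.1),(225.5,192.5)),((-.05,.28,.1),(257.5,164.5)),
 ((-.06,.29,S),(259.5,147.5)),((.12,.29,S),(307,182)),((.12,.39,S),(329.3,162)),((.01,.08,.293),(215.5,171))]}
def res(p):
    o=[]
    for n,l in obs.items():
        for P,q in l:
            P=[p[3] if v==S else v for v in P]; o+=list(proj(F[n],L2W(p,P))-q)
    return o
s=least_squares(res,[.5,-.1,.1,.145],loss='soft_l1')
print(s.x,np.degrees(s.x[2])); print(np.round(s.fun.reshape(-1,2) if 0 else np.array(res(s.x)).reshape(-1,2),1).tolist())
k=least_squares(lambda P:np.r_[proj(F["top"],L2W(s.x,P))-(305,221),proj(F["scene"],L2W(s.x,P))-(192,222.2)],[0,0,.12])
print("knob lift",k.x,k.fun)
for th in(0,.05,.1,.15,.2):print(th,np.array([-.0132-.0379*np.sin(th),-.066+.066*np.cos(th),.1238+.0541*np.sin(th)]))
json.dump(list(s.x),open("fit.json","w"))
E
python3 fit.py
```

```text
[ 0.5585726  -0.13250993  0.10468308  0.15104878] 5.997898588265657
[[-0.8, -0.7], [0.3, -0.7], [0.7, -0.7], [-0.4, 0.0], [-1.2, -3.1], [0.9, -0.6], [0.3, -0.5], [0.7, 0.7], [-0.3, 0.1], [0.1, -0.7], [-0.3, -0.2], [-2.3, -1.6], [0.5, -1.1], [-1.7, 0.4], [-1.0, 0.0], [-0.0, -0.3], [0.6, -1.6]]
knob lift [-0.01721999  0.00085029  0.12830817] [-0.27914263 -0.15624214 -0.30564869  0.02496018]
0 [-0.0132  0.      0.1238]
0.05 [-1.50942105e-02 -8.24828139e-05  1.26503873e-01]
0.1 [-0.01698369 -0.00032973  0.12920099]
0.15 [-0.01886371 -0.00074111  0.1318846 ]
0.2 [-0.02072957 -0.00131561  0.13454801]
```

```bash
cat > h.py <<'E'
import numpy as np,json
from bench import r
from scipy.spatial.transform import Rotation as R
p=json.load(open("fit.json")); c,s=np.cos(p[2]),np.sin(p[2]); M=np.array([[c,-s,0],[s,c,0],[0,0,1]]); O=np.array([p[0],p[1],0])
n=np.array([-.5736,0,.8192]);u=np.array([.8192,0,.5736]);Y=np.array([0,1.,0]);HUB=np.array([0,0,.105])
def now(v=1):
    st=r.get_state(); T=R.from_quat(st["tool_rot"]).as_matrix()
    x=M.T@(st["tcp_pos"]-O); f=M.T@st["ft_force"]; psi=np.degrees(np.arctan2(T[1,0],T[0,0])-p[2])
    if v: print("t",round(st["clock"],2),"lift mm",(x*1e3).round(1),"psi",round(psi,1),"F lift",f.round(1),"w",round(st["width"],3),"ff",round(st["finger_force"],1),"q",st["q"].round(2))
    return x,psi,T
def knob(q,th):
    a=-Y*np.cos(q)-u*np.sin(q)
    return HUB+a*(.066-.066*np.cos(th))+n*(.023+.066*np.sin(th))
def plan(wps,grip,psi_t=None,base=None):
    """wps in lift frame (m), row list"""
    x,psi,T=now()
    if base is not None:x=np.array(base)
    k=0 if psi_t is None else -((psi_t-psi+180)%360-180)/120
    out=[[(np.round(T.T@M@(np.array(w)-x)/.3,3)+0.).tolist(),round(k,3),grip] for w in wps]
    print(json.dumps(out).replace(" ",""))
E
python3 -c "
from h import *
plan([(-.357,-.354,.24),(-.15,.06,.24),(-.15,.05,.117),(-.056,.05,.117)],85,90)"
```

```text
t 0.15 lift mm [-356.4 -354.   238.9] psi 18.8 F lift [-0.1 -0.5  1. ] w 0.997 ff 0.0 q [-1.27  0.15  1.44  0.    1.55 -0.13]
[[[-0.002,-0.001,-0.004],-0.593,85],[[1.096,-1.085,-0.003],-0.593,85],[[1.085,-1.053,0.407],-0.593,85],[[1.382,-0.952,0.407],-0.593,85]]
```

Request:
servo_tool([
  [[0.95, -0.95, 0], -0.593, 85],
  [[0.95, -0.95, 0], -0.593, 85],
  [[0.95, -0.95, 0], -0.593, 85],
  [[0.95, -0.95, 0], -0.593, 85],
  [[0.95, -0.95, 0], -0.593, 85],
  [[0.95, -0.95, 0], -0.593, 85],
  [[0.95, -0.95, 0], -0.593, 85],
  [[0.95, -0.95, 0], -0.593, 85],
  [[0.95, -0.95, 0], -0.593, 85],
  [[0.95, -0.95, 0], -0.593, 85],
  [[0.95, -0.95, 0], -0.593, 85],
  [[0.95, -0.95, 0], -0.593, 85],
])

```text
clock: 1.35
tcp_pos: [0.38, -0.1446, 0.2392]
tool_rot: [0.671, 0.742, -0.0, -0.0]
ft_force: [-0.1, -0.1, -0.3]
width: 0.994
finger_force: 0.0
```

```bash
python3 -c "
from h import *
plan([(-.15,.05,.239),(-.15,.05,.117),(-.056,.05,.117),(-.056,.026,.117)],85,90)"
```

```text
t 1.35 lift mm [-178.8    6.6  239.2] psi 89.8 F lift [-0.1 -0.1 -0.3] w 0.994 ff 0.0 q [-0.55 -0.21  1.79 -0.    1.56 -0.65]
[[[0.145,0.096,0.001],-0.002,85],[[0.145,0.096,0.407],-0.002,85],[[0.146,0.409,0.407],-0.002,85],[[0.066,0.409,0.407],-0.002,85]]
```

Request:
servo_tool([
  [[0.145, 0.096, 0.0], -0.002, 85],
  [[0.145, 0.096, 0.2], -0.002, 85],
  [[0.145, 0.096, 0.4], -0.002, 85],
  [[0.145, 0.096, 0.407], -0.002, 85],
  [[0.145, 0.2, 0.407], -0.002, 85],
  [[0.145, 0.3, 0.407], -0.002, 85],
  [[0.145, 0.4, 0.407], -0.002, 85],
  [[0.145, 0.409, 0.407], -0.002, 85],
  [[0.145, 0.409, 0.407], -0.002, 85],
])

```text
clock: 2.25
tcp_pos: [0.4978, -0.0886, 0.1166]
tool_rot: [0.669, 0.744, -0.0, -0.001]
ft_force: [-0.6, -0.9, 0.8]
width: 0.993
finger_force: 0.0
```

```bash
python3 -c "
from h import *
import cv2
now()
f=r.grab_frame('scene');a=f['pixels'][120:265,120:320,::-1];cv2.imwrite('pics/s1.png',cv2.resize(a,None,fx=4,fy=4,interpolation=cv2.INTER_CUBIC))"
```

```text
t 2.25 lift mm [-55.9  50.  116.6] psi 90.1 F lift [-0.7 -0.8  0.8] w 0.993 ff 0.0 q [-0.33  0.08  1.77 -0.    1.29 -0.43]
```

View pics/s1.png

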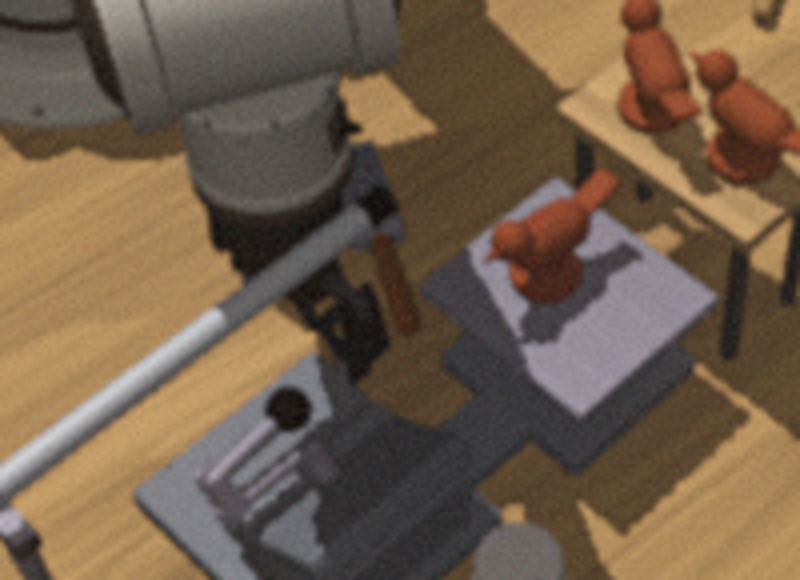

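The finger (tip near crop (360,370)) stands behind and to the left of the ball (290,408), clear of the bar. Next I touch the ball.

Request:
servo_tool([
  [[-0.05, 0, 0], 0, 85],
  [[-0.07, 0, 0], 0, 85],
  [[-0.075, 0, 0], 0, 85],
  [[-0.08, 0, 0], 0, 85],
  [[-0.08, 0, 0], 0, 85],
])

```text
clock: 2.8
tcp_pos: [0.5003, -0.1117, 0.1173]
tool_rot: [0.668, 0.744, 0.0, -0.0]
ft_force: [-0.1, 0.1, 0.8]
width: 0.997
finger_force: 0.0
```

```bash
python3 -c "
from h import *
now()"
```

```text
t 2.8 lift mm [-55.8  26.8 117.3] psi 90.2 F lift [-0.1  0.1  0.8] w 0.997 ff 0.0 q [-0.37  0.1   1.75  0.    1.29 -0.48]
```

Request:
servo_tool([
  [[-0.005, 0, 0], 0, 85],
  [[-0.01, 0, 0], 0, 85],
  [[-0.01, 0, 0], 0, 85],
])

```text
clock: 3.1
tcp_pos: [0.5005, -0.1133, 0.117]
tool_rot: [0.667, 0.745, 0.001, -0.001]
ft_force: [-1.1, 10.8, 1.7]
width: 0.996
finger_force: 5.4
```

```bash
python3 -c "
from h import *
now()"
```

```text
t 3.1 lift mm [-55.7  25.2 117. ] psi 90.3 F lift [ 0.  10.8  1.7] w 0.996 ff 5.4 q [-0.37  0.1   1.75  0.    1.3  -0.48]
```

```bash
python3 -c "
from h import *
b=np.array([-.0557,.0238,.117])
plan([b+knob(0,t)-knob(0,.09) for t in (.12,.16,.2,.25,.3,.35,.4,.45,.5,.55,.6)],85,base=b)"
```

```text
t 3.1 lift mm [-55.7  25.2 117. ] psi 90.3 F lift [ 0.  10.8  1.7] w 0.996 ff 5.4 q [-0.37  0.1   1.75  0.    1.3  -0.48]
[[[-0.001,-0.004,-0.005],0,85],[[-0.002,-0.009,-0.013],0,85],[[-0.003,-0.014,-0.02],0,85],[[-0.006,-0.02,-0.028],0,85],[[-0.009,-0.026,-0.037],0,85],[[-0.012,-0.032,-0.046],0,85],[[-0.016,-0.038,-0.054],0,85],[[-0.021,-0.044,-0.062],0,85],[[-0.026,-0.049,-0.07],0,85],[[-0.031,-0.055,-0.078],0,85],[[-0.037,-0.06,-0.086],0,85]]
```

Request:
servo_tool([
  [[-0.001, -0.004, -0.005], 0, 85],
  [[-0.002, -0.009, -0.013], 0, 85],
  [[-0.003, -0.014, -0.02], 0, 85],
  [[-0.006, -0.02, -0.028], 0, 85],
  [[-0.009, -0.026, -0.037], 0, 85],
  [[-0.012, -0.032, -0.046], 0, 85],
])

```text
clock: 3.7
tcp_pos: [0.4912, -0.1171, 0.1309]
tool_rot: [0.667, 0.745, 0.001, -0.002]
ft_force: [-3.2, 19.3, 3.7]
width: 0.998
finger_force: 9.2
```

```bash
python3 -c "
from h import *
import cv2
now()
f=r.grab_frame('scene');a=f['pixels'][150:265,120:280,::-1];cv2.imwrite('pics/s2.png',cv2.resize(a,None,fx=5,fy=5,interpolation=cv2.INTER_CUBIC))"
```

```text
t 3.7 lift mm [-65.4  22.4 130.9] psi 90.3 F lift [-1.1 19.5  3.7] w 0.998 ff 9.2 q [-0.39  0.07  1.75  0.    1.32 -0.5 ]
```

View pics/s2.png

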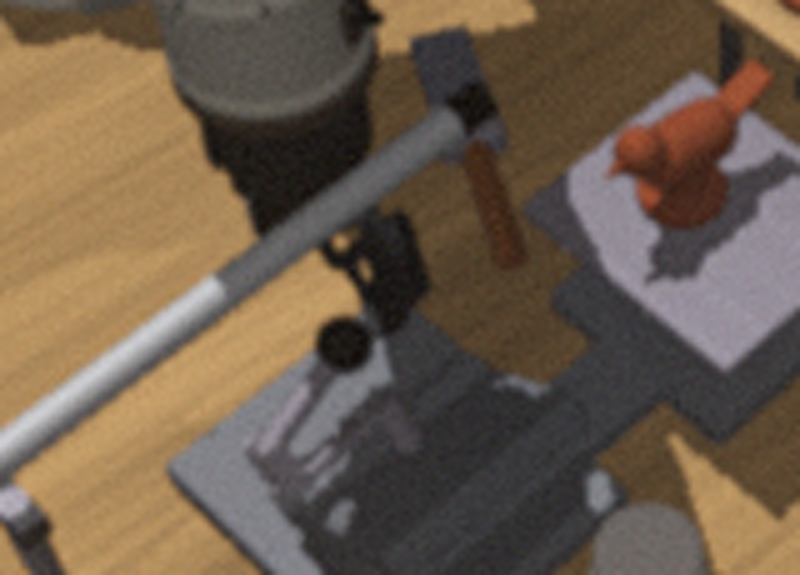

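The handle is lifting: the knob is now at crop (343,343), pushed by the finger next to it. I continue along the arc.

```bash
python3 -c "
from h import *
b=np.array([-.0557,.0238,.117])
b1=b+[-.0096,-.0036,.0138]
plan([b+[0,.0008,0]+knob(0,t)-knob(0,.09) for t in np.linspace(.43,1.3,12)],85,base=b1)"
```

```text
t 3.75 lift mm [-65.5  22.2 131.3] psi 90.3 F lift [-1.8 18.8  4. ] w 0.994 ff 9.1 q [-0.39  0.07  1.75  0.    1.32 -0.5 ]
[[[-0.004,-0.009,-0.013],0,85],[[-0.012,-0.018,-0.026],0,85],[[-0.021,-0.027,-0.038],0,85],[[-0.031,-0.035,-0.049],0,85],[[-0.042,-0.043,-0.06],0,85],[[-0.055,-0.05,-0.07],0,85],[[-0.068,-0.056,-0.08],0,85],[[-0.082,-0.062,-0.088],0,85],[[-0.097,-0.067,-0.096],0,85],[[-0.112,-0.072,-0.102],0,85],[[-0.128,-0.076,-0.108],0,85],[[-0.145,-0.079,-0.112],0,85]]
```

Request:
servo_tool([
  [[-0.004, -0.009, -0.013], 0, 85],
  [[-0.012, -0.018, -0.026], 0, 85],
  [[-0.021, -0.027, -0.038], 0, 85],
  [[-0.031, -0.035, -0.049], 0, 85],
  [[-0.042, -0.043, -0.06], 0, 85],
  [[-0.055, -0.05, -0.07], 0, 85],
  [[-0.068, -0.056, -0.08], 0, 85],
  [[-0.082, -0.062, -0.088], 0, 85],
  [[-0.097, -0.067, -0.096], 0, 85],
  [[-0.112, -0.072, -0.102], 0, 85],
  [[-0.128, -0.076, -0.108], 0, 85],
  [[-0.145, -0.079, -0.112], 0, 85],
])

```text
clock: 4.95
tcp_pos: [0.4725, -0.1631, 0.1667]
tool_rot: [0.667, 0.745, 0.001, -0.0]
ft_force: [1.1, 1.0, 0.1]
width: 0.995
finger_force: 0.7
```

```bash
python3 -c "
from h import *
b=np.array([-.0557,.0238,.117])
b1=b+[-.0096,-.0036,.0138]+np.array([-.079,-.145,.112])*.3
plan([b+[0,.0008,0]+knob(0,t)-knob(0,.09) for t in (1.37,1.44,1.5)]+[b+[0,-d,0]+knob(0,1.55)-knob(0,.09) for d in (0,.001,.002,.003)],85,base=b1)"
```

```text
t 4.95 lift mm [-88.8 -21.4 166.7] psi 90.3 F lift [1.2 0.8 0.1] w 0.995 ff 0.7 q [-0.49  0.03  1.72  0.    1.39 -0.6 ]
[[[-0.016,-0.001,-0.002],0,85],[[-0.031,-0.003,-0.005],0,85],[[-0.044,-0.004,-0.006],0,85],[[-0.058,-0.004,-0.006],0,85],[[-0.061,-0.004,-0.006],0,85],[[-0.064,-0.004,-0.006],0,85],[[-0.068,-0.004,-0.006],0,85]]
```

Request:
servo_tool([
  [[-0.016, -0.001, -0.002], 0, 85],
  [[-0.031, -0.003, -0.005], 0, 85],
  [[-0.044, -0.004, -0.006], 0, 85],
  [[-0.058, -0.004, -0.006], 0, 85],
  [[-0.062, -0.004, -0.006], 0, 85],
  [[-0.065, -0.004, -0.006], 0, 85],
  [[-0.065, -0.004, -0.006], 0, 85],
])

```text
clock: 5.65
tcp_pos: [0.474, -0.1838, 0.1664]
tool_rot: [0.668, 0.744, 0.001, -0.0]
ft_force: [0.7, 11.9, 5.9]
width: 0.993
finger_force: 5.4
```

```bash
python3 -c "
from h import *
import cv2
now()
for n,(x0,y0,w,h) in {'scene':(120,120,200,145),'top':(200,160,200,140)}.items():
  f=r.grab_frame(n);a=f['pixels'][y0:y0+h,x0:x0+w,::-1];cv2.imwrite(f'pics/{n}3.png',cv2.resize(a,None,fx=4,fy=4,interpolation=cv2.INTER_CUBIC))"
```

```text
t 5.65 lift mm [-89.5 -42.2 166.4] psi 90.2 F lift [ 1.9 11.8  5.9] w 0.993 ff 5.4 q [-0.52  0.05  1.7   0.    1.4  -0.63]
```

View pics/scene3.png

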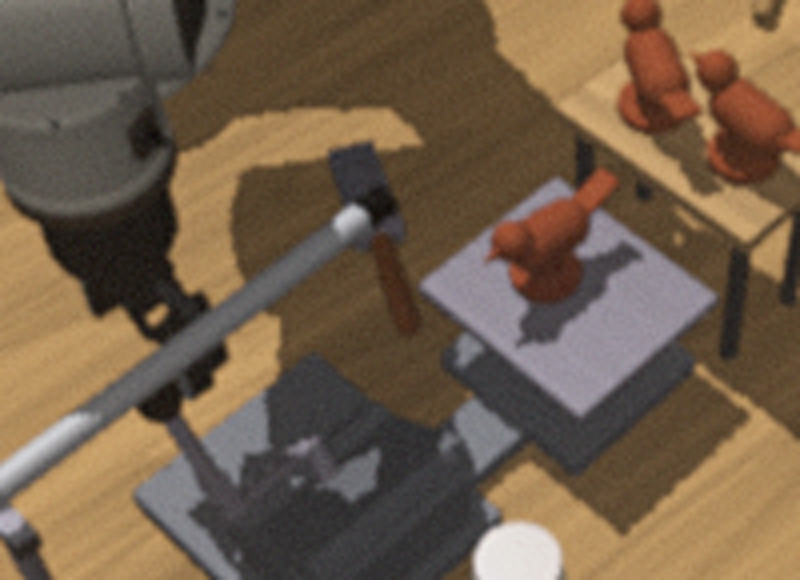

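The handle stands fully out, with the knob at crop (158,400) against the stop at 12 N. Next I back off, turn the gripper and grasp the knob from above.

```bash
python3 -c "
from h import *
plan([(-.09,-.03,.166),(-.105,-.03,.25),(-.115,-.066,.26),(-.056,-.067,.26),(-.055,-.067,.167)],85,180)"
```

```text
t 5.75 lift mm [-89.5 -42.2 166.4] psi 90.2 F lift [ 2.  11.   5.9] w 0.997 ff 5.3 q [-0.52  0.05  1.7   0.    1.4  -0.63]
[[[0.041,-0.001,0.002],-0.748,85],[[0.041,-0.051,-0.278],-0.748,85],[[-0.079,-0.085,-0.312],-0.748,85],[[-0.083,0.112,-0.312],-0.748,85],[[-0.083,0.115,-0.002],-0.748,85]]
```

Request:
servo_tool([
  [[0.041, -0.001, 0], 0, 85],
  [[0.041, -0.051, -0.16], 0, 85],
  [[0.041, -0.051, -0.3], 0, 85],
  [[-0.079, -0.085, -0.312], -0.748, 85],
  [[-0.079, -0.085, -0.312], -0.748, 85],
  [[-0.079, -0.085, -0.312], -0.748, 85],
  [[-0.079, -0.085, -0.312], -0.748, 85],
  [[-0.079, -0.085, -0.312], -0.748, 85],
  [[-0.079, -0.085, -0.312], -0.748, 85],
  [[-0.079, -0.085, -0.312], -0.748, 85],
  [[-0.079, -0.085, -0.312], -0.748, 85],
  [[-0.079, -0.085, -0.312], -0.748, 85],
])

```text
clock: 6.95
tcp_pos: [0.4507, -0.2106, 0.2597]
tool_rot: [0.057, 0.998, -0.0, -0.0]
ft_force: [0.2, 0.5, -0.1]
width: 0.994
finger_force: 0.0
```

Request:
servo_tool([
  [[0, 0, 0], -0.1, 85],
  [[0, 0, 0], -0.1, 85],
  [[0, 0, 0], 0, 85],
])

```text
clock: 7.25
tcp_pos: [0.4507, -0.2106, 0.2597]
tool_rot: [0.028, 1.0, -0.0, -0.0]
ft_force: [0.9, -0.2, 0.0]
width: 0.995
finger_force: 0.0
```

```bash
python3 -c "
from h import *
import cv2
plan([(-.056,-.067,.26),(-.055,-.067,.167)],85,180)
f=r.grab_frame('wrist');cv2.imwrite('pics/w4.png',f['pixels'][:,:,::-1])"
```

```text
t 7.25 lift mm [-115.4  -66.3  259.7] psi 170.8 F lift [ 0.9 -0.3  0. ] w 0.995 ff 0.0 q [-0.59 -0.02  1.58 -0.    1.58 -2.11]
[[[-0.196,0.029,-0.001],-0.077,85],[[-0.199,0.03,0.309],-0.077,85]]
```

View pics/w4.png

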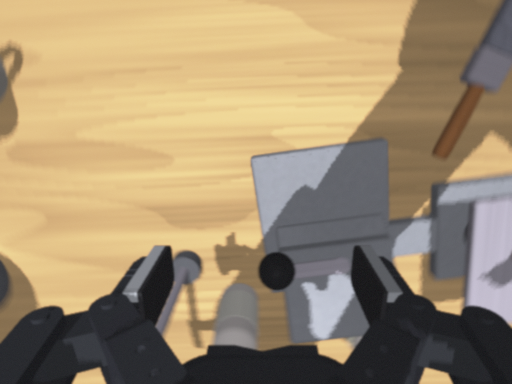

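Wrist view: the ball sits between the open fingers at pixel (277,271). I check where that puts it.

```bash
python3 -c "
from h import *
f=r.grab_frame('wrist');E=f['extrinsics'];d=E[:3,:3]@np.linalg.inv(f['mtx'])@[277,271,1]
P=E[:3,3]+d*(.178-E[2,3])/d[2];print(M.T@(P-O),knob(0,1.57))"
```

```text
[-0.05279079 -0.06626485  0.178     ] [-0.05105039 -0.06594744  0.17790878]
```

Request:
servo_tool([
  [[-0.1, 0.015, 0], -0.077, 85],
  [[-0.199, 0.03, 0], -0.077, 85],
  [[-0.199, 0.03, 0], -0.077, 85],
  [[-0.199, 0.03, 0], -0.077, 85],
])

```text
clock: 7.75
tcp_pos: [0.511, -0.2051, 0.2594]
tool_rot: [-0.052, 0.999, 0.0, -0.001]
ft_force: [-0.3, -0.5, -0.5]
width: 0.994
finger_force: 0.0
```

```bash
python3 -c "
from h import *
plan([(-.054,-.068,.167)],85,180)"
```

```text
t 7.75 lift mm [-54.9 -67.3 259.4] psi -180.0 F lift [-0.4 -0.4 -0.5] w 0.994 ff 0.0 q [-0.52  0.09  1.46 -0.    1.59 -2.2 ]
[[[-0.003,-0.003,0.308],-0.0,85]]
```

Knob position is confirmed to within 2 mm. Next: descend and grip.

Request:
servo_tool([
  [[0, -0.003, 0.15], 0, 85],
  [[0, -0.003, 0.28], 0, 85],
  [[0, -0.003, 0.308], 0, 85],
  [[0, -0.003, 0.308], 0, 85],
  [[0, -0.003, 0.308], 0, 20],
  [[0, -0.003, 0.308], 0, 20],
  [[0, -0.003, 0.308], 0, 20],
  [[0, -0.003, 0.308], 0, 20],
  [[0, -0.003, 0.308], 0, 20],
  [[0, -0.003, 0.308], 0, 20],
  [[0, -0.003, 0.308], 0, 20],
  [[0, -0.003, 0.308], 0, 20],
], newtons=40)

```text
clock: 8.95
tcp_pos: [0.5106, -0.2045, 0.169]
tool_rot: [-0.051, 0.999, 0.001, -0.0]
ft_force: [-12.2, 19.3, 18.9]
width: 0.326
finger_force: 38.1
```

```bash
python3 -c "
from h import *
x,_,_=now()
q0=0
qs=np.linspace(.1,1.2,12)
print(knob(0,1.57)-x)
plan([x+knob(q,1.57)-knob(0,1.57) for q in qs],20)"
```

```text
t 8.95 lift mm [-55.2 -66.6 169. ] psi -180.1 F lift [-10.2  20.5  18.9] w 0.326 ff 38.1 q [-0.52  0.13  1.6   0.    1.41 -2.2 ]
[0.00414911 0.00066517 0.00895638]
t 8.95 lift mm [-55.2 -66.6 169. ] psi -180.1 F lift [-10.2  20.5  18.9] w 0.326 ff 38.1 q [-0.52  0.13  1.6   0.    1.41 -2.2 ]
[[[0.018,0.001,0.013],0,20],[[0.036,0.004,0.025],0,20],[[0.053,0.01,0.037],0,20],[[0.07,0.017,0.049],0,20],[[0.086,0.027,0.061],0,20],[[0.102,0.038,0.071],0,20],[[0.116,0.051,0.081],0,20],[[0.129,0.066,0.091],0,20],[[0.141,0.083,0.099],0,20],[[0.152,0.1,0.106],0,20],[[0.161,0.119,0.113],0,20],[[0.168,0.139,0.118],0,20]]
```

Request:
servo_tool([
  [[0.009, 0.0, 0.006], 0, 20],
  [[0.018, 0.001, 0.013], 0, 20],
  [[0.036, 0.004, 0.025], 0, 20],
  [[0.053, 0.01, 0.037], 0, 20],
  [[0.07, 0.017, 0.049], 0, 20],
], newtons=60)

```text
clock: 9.45
tcp_pos: [0.4906, -0.2022, 0.1552]
tool_rot: [-0.051, 0.999, 0.0, 0.002]
ft_force: [-1.2, 17.0, 25.7]
width: 0.318
finger_force: 57.8
```

```bash
python3 -c "
from h import *
x,_,_=now()
print((knob(.4,1.57)-x)*1e3)
b=np.array([-.0552,-.0666,.169]); b1=b+knob(.4,1.57)-knob(0,1.57)
plan([b+knob(q,1.57)-knob(0,1.57) for q in np.linspace(.5,1.6,12)],20,base=b1)"
```

```text
t 9.45 lift mm [-74.9 -62.2 155.2] psi -180.2 F lift [ 0.6 17.1 25.7] w 0.318 ff 57.8 q [-0.54  0.1   1.67  0.    1.37 -2.21]
[2.77701083 1.41692023 7.95711535]
t 9.45 lift mm [-74.9 -62.2 155.2] psi -180.2 F lift [ 0.6 17.1 25.7] w 0.318 ff 57.8 q [-0.54  0.1   1.67  0.    1.37 -2.21]
[[[0.016,0.01,0.011],0,20],[[0.032,0.021,0.022],0,20],[[0.046,0.034,0.032],0,20],[[0.059,0.049,0.041],0,20],[[0.071,0.066,0.049],0,20],[[0.082,0.083,0.057],0,20],[[0.091,0.102,0.063],0,20],[[0.098,0.123,0.068],0,20],[[0.104,0.143,0.072],0,20],[[0.108,0.165,0.075],0,20],[[0.11,0.187,0.076],0,20],[[0.111,0.209,0.077],0,20]]
```

Request:
servo_tool([
  [[0.016, 0.013, 0.007], 0, 20],
  [[0.032, 0.025, 0.017], 0, 20],
  [[0.046, 0.038, 0.027], 0, 20],
  [[0.059, 0.053, 0.036], 0, 20],
  [[0.071, 0.07, 0.044], 0, 20],
  [[0.082, 0.087, 0.052], 0, 20],
  [[0.091, 0.106, 0.058], 0, 20],
  [[0.098, 0.127, 0.063], 0, 20],
  [[0.104, 0.147, 0.067], 0, 20],
  [[0.108, 0.169, 0.07], 0, 20],
  [[0.11, 0.191, 0.071], 0, 20],
  [[0.111, 0.213, 0.072], 0, 20],
])

```text
clock: 10.65
tcp_pos: [0.4504, -0.1442, 0.1322]
tool_rot: [-0.05, 0.999, -0.001, 0.001]
ft_force: [-0.4, -11.2, 1.8]
width: 0.317
finger_force: 59.1
```

```bash
python3 -c "
from h import *
x,_,_=now()
print((knob(1.6,1.57)-x)*1e3)
b1=knob(1.6,1.57)
plan([knob(q,1.57) for q in (1.7,1.8,1.85,1.9)],20,base=b1)
import cv2
for n,(x0,y0,w,h) in {'scene':(140,110,200,150),'top':(145,160,200,110)}.items():
  f=r.grab_frame(n);np.savez(f'pics/{n}5.npz',**f);a=f['pixels'][y0:y0+h,x0:x0+w,::-1];cv2.imwrite(f'pics/{n}5.png',cv2.resize(a,None,fx=4,fy=4,interpolation=cv2.INTER_CUBIC))
"
```

```text
t 10.65 lift mm [-108.8   -0.3  132.2] psi -180.2 F lift [ -1.6 -11.1   1.8] w 0.317 ff 59.1 q [-0.47 -0.    1.82 -0.    1.32 -2.14]
[3.74322359 2.21125561 7.91576056]
t 10.65 lift mm [-108.8   -0.3  132.2] psi -180.2 F lift [ -1.6 -11.1   1.8] w 0.317 ff 59.1 q [-0.47 -0.    1.82 -0.    1.32 -2.14]
[[[-0.001,0.022,-0.001],0,20],[[-0.004,0.044,-0.003],0,20],[[-0.007,0.054,-0.005],0,20],[[-0.009,0.065,-0.007],0,20]]
```

View pics/scene5.png

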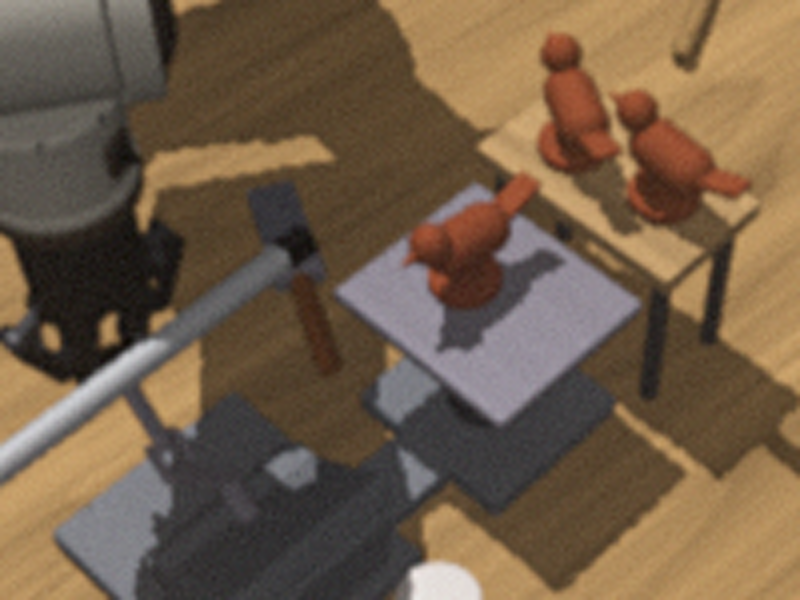

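Plate and shelf are close in height: plate right corner at crop (640,302), shelf near edge from (480,147) to (670,285). The bird is standing. I estimate both heights from this view.

```bash
python3 -c "
from h import *
from scipy.optimize import least_squares
def proj(f,P):
    E=np.linalg.inv(f['extrinsics']); c=E[:3,:3]@P+E[:3,3]; q=f['mtx']@c; return q[:2]/q[2]
f=np.load('pics/scene5.npz')
pl=[((-.05,.14),(224,182.75)),((-.05,.28),(258.75,155.5)),((.11,.28),(300,185.5)),((.11,.14),(265.5,216.5))]
sh=[((-.06,.29),(260,146.75)),((.12,.29),(307.5,181.25)),((.12,.39),(329.5,162))]
pl0=[((.11,.28),(299.3,194.3)),((.11,.14),(265,224.3)),((-.05,.14),(225.5,192.5)),((-.05,.28),(257.5,164.5))]
for nm,l in(('plate0',pl0),('plate',pl),('shelf',sh)):
  for (a,b),uv in l:
    g=lambda z:(proj(f,O+M@np.array([a,b,z[0]]))-uv)[1:]
    s=least_squares(g,[.14]);print(nm,a,b,s.x.round(4))
"
```

```text
plate0 0.11 0.28 [0.0965]
plate0 0.11 0.14 [0.0992]
plate0 -0.05 0.14 [0.0924]
plate0 -0.05 0.28 [0.0952]
plate -0.05 0.14 [0.1364]
plate -0.05 0.28 [0.1346]
plate 0.11 0.28 [0.1363]
plate 0.11 0.14 [0.136]
shelf -0.06 0.29 [0.156]
shelf 0.12 0.29 [0.1543]
shelf 0.12 0.39 [0.1497]
```

```bash
cat > edge.py <<'E'
from h import *
import cv2,sys
from scipy.optimize import least_squares
from scipy.ndimage import map_coordinates,gaussian_filter1d
zp=.1+.025*float(sys.argv[1]); sh0=float(sys.argv[2])
fs={}
for nme in("scene","top"):
    L=[r.grab_frame(nme) for _ in range(6)]
    fs[nme]=(np.mean([l["pixels"].mean(2) for l in L],0),np.linalg.inv(L[0]["extrinsics"]),L[0]["mtx"])
def proj(nme,v,A,tz):
    c,s=np.cos(v[2]),np.sin(v[2]); P=np.array([v[0]+c*A[0]-s*A[1],v[1]+s*A[0]+c*A[1],tz])
    _,E,K=fs[nme]; q=K@(E[:3,:3]@P+E[:3,3]); k=4 if nme=="scene" else 6
    return q[:2]/q[2]+v[k:k+2]
def rect(x0,x1,y0,y1): c=[(x0,y0),(x1,y0),(x1,y1),(x0,y1)]; return [(c[i],c[(i+1)%4]) for i in range(4)]
ED=[("P",e) for e in rect(-.05,.11,.14,.28)]+[("S",e) for e in rect(-.06,.12,.29,.39)]
def z(b,v): return zp if b=="P" else v[3]
v=np.array(p[:3]+[sh0,0,0,0,0]); 
for it in range(5):
    M_=[]
    rng=4 if it<2 else 2.5
    for nme in fs:
        for b,(A,B) in ED:
            A,B=np.array(A),np.array(B)
            for t0 in np.arange(.06,.9,.11):
                ts=np.linspace(t0,t0+.11,12); pts=np.array([proj(nme,v,A+(B-A)*t,z(b,v)) for t in ts])
                d=pts[-1]-pts[0]; nn=np.array([-d[1],d[0]])/np.hypot(*d); o=np.arange(-rng-1,rng+1.01,.1)
                S=map_coordinates(fs[nme][0],[(pts[:,1,None]+o*nn[1]),(pts[:,0,None]+o*nn[0])],order=1).mean(0)
                g=np.abs(gaussian_filter1d(np.gradient(S,.1),5))[10:-10]; i=g.argmax()
                if 0<i<len(g)-1 and g[i]>8: M_.append((nme,b,A,B,t0+.055,pts[5:7].mean(0)+nn*o[10+i],nn))
    def res(v): return [(proj(n,v,A+(B-A)*t,z(b,v))-q)@nn for n,b,A,B,t,q,nn in M_]+list(np.r_[v[4:8]/1.0,(np.array(v[:2])-p[:2])/.003])
    s=least_squares(res,v,loss="soft_l1",f_scale=.3,x_scale=[.001]*4+[1]*4); v=s.x
J=s.jac; sd=np.sqrt(np.diag(np.linalg.inv(J.T@J)))*.3
print("v",v.round(4),"shelf",v[3].round(4),"sd",sd[3].round(5),len(M_))
rr=np.array(res(v))[:len(M_)]
for n in fs:
    for i,(b,e) in enumerate(ED): 
        k=[j for j,m in enumerate(M_) if m[0]==n and m[1]==b and tuple(m[2])==e[0]]; print(n,b,e,rr[k].round(1))
E
python3 edge.py 1.575 .151; python3 edge.py 1.575 .158|head -1
```

```text
v [ 0.5573 -0.1318  0.0978  0.1585  0.0321  0.1582 -0.1293  0.2699] shelf 0.1585 sd 0.00063 108
scene P ((-0.05, 0.14), (0.11, 0.14)) [ 0.1  0.1  0.2  0.4  0.4  0.3 -0.2 -0.2]
scene P ((0.11, 0.14), (0.11, 0.28)) [0.1 0.2 0.2 0.2 0.3 0.3 0.3 0.3]
scene P ((0.11, 0.28), (-0.05, 0.28)) [0.2 0.3 0.4 0.2 0.2 0.4 0.1]
scene P ((-0.05, 0.28), (-0.05, 0.14)) [0.3 0.2 0.1 0.1 0.3 0.3 0.4 0.4]
scene S ((-0.06, 0.29), (0.12, 0.29)) [-0.1  0.2  0.2 -0.1  0.   0.   0.   0.1]
scene S ((0.12, 0.29), (0.12, 0.39)) [ 0.4  0.5  0.4 -0.3 -0.8 -2.2  0.5  0.5]
scene S ((0.12, 0.39), (-0.06, 0.39)) [-2.   2.2 -2. ]
scene S ((-0.06, 0.39), (-0.06, 0.29)) [-2.4  0.3  0.3  0.2  0.6  0.1]
top P ((-0.05, 0.14), (0.11, 0.14)) [0.3 0.3 0.3 0.5 0.5 0.4 0.5 0.5]
top P ((0.11, 0.14), (0.11, 0.28)) [0.2 0.2 0.3 0.3 0.3 0.4 0.3 0.5]
top P ((0.11, 0.28), (-0.05, 0.28)) [ 0.1  0.3  0.3  0.3  0.2  0.3  0.2 -0.6]
top P ((-0.05, 0.28), (-0.05, 0.14)) [0.8 0.8 0.6 0.4 0.3]
top S ((-0.06, 0.29), (0.12, 0.29)) [-0.1 -0.  -0.   0.1  0.1  0.1 -0.   0.1]
top S ((0.12, 0.29), (0.12, 0.39)) [0.2 0.1 0.3]
top S ((0.12, 0.39), (-0.06, 0.39)) [0.4 0.5 0.3 0.3]
top S ((-0.06, 0.39), (-0.06, 0.29)) [-0.  -0.   0.1  0.1  0.1  0.2  0.1  0.3]
v [ 0.5573 -0.1318  0.0976  0.1586  0.0208  0.1482 -0.1347  0.2696] shelf 0.1586 sd 0.00061 108
```

```bash
python3 - <<'E'
import json; a=json.load(open("fit.json"));a[:4]=[.5573,-.1318,.0977,.1585];json.dump(a,open("fit.json","w"))
E
python3 -c "
from h import *
for w in ((.5106,-.2045,.169),(.4906,-.2022,.1552),(.4504,-.1442,.1322)):
  x=M.T@(np.array(w)-O);o=[-.004,-.001,-.009]
  print(min(np.arange(0,2.9,.005),key=lambda q:np.linalg.norm(knob(q,1.57)+o-x)),x-knob(0,1.57)) 
plan([knob(q,1.57) for q in (1.65,1.75,1.85,1.95,2.05,2.15,2.2,2.25)],20,base=knob(1.6,1.57))"
```

```text
0.0 [-0.0025184  -0.00185053 -0.00890878]
0.35000000000000003 [-0.02219867  0.0023894  -0.02270878]
1.555 [-0.05654938  0.0640341  -0.04570878]
t 11.95 lift mm [-107.6   -1.4  132.1] psi -179.8 F lift [-2.5 -4.4  4.6] w 0.318 ff 59.3 q [-0.47 -0.    1.82 -0.    1.32 -2.14]
[[[-0.001,0.011,0.0],0,20],[[-0.003,0.033,-0.002],0,20],[[-0.007,0.054,-0.005],0,20],[[-0.013,0.075,-0.009],0,20],[[-0.021,0.095,-0.014],0,20],[[-0.03,0.114,-0.021],0,20],[[-0.035,0.123,-0.024],0,20],[[-0.04,0.132,-0.028],0,20]]
```

Request:
servo_tool([
  [[-0.001, 0.011, 0.0], 0, 20],
  [[-0.003, 0.033, -0.002], 0, 20],
  [[-0.007, 0.054, -0.005], 0, 20],
  [[-0.013, 0.075, -0.009], 0, 20],
  [[-0.021, 0.095, -0.014], 0, 20],
  [[-0.03, 0.114, -0.021], 0, 20],
  [[-0.035, 0.123, -0.024], 0, 20],
  [[-0.04, 0.132, -0.028], 0, 20],
  [[-0.04, 0.132, -0.028], 0, 20],
])

```text
clock: 12.85
tcp_pos: [0.4577, -0.103, 0.14]
tool_rot: [-0.051, 0.999, -0.001, -0.0]
ft_force: [-6.3, -7.5, 2.8]
width: 0.314
finger_force: 59.2
```

```bash
sed -e 's/zp if b=="P"/v[9] if b=="P"/' -e 's/sh0,0,0,0,0\]/sh0,0,0,0,0,0,zp]/' -e 's/-q)@nn for/-q)@nn-v[8] for/' -e 's/\[1\]\*4)/[1]*5+[.001])/' -e 's/print("v"/print("plate",v[9].round(4),"bias",v[8].round(2),"v"/' edge.py > edge2.py
python3 edge2.py 2.22 .1585 | head -9; python3 edge2.py 2.22 .152 | head -1; python3 -c "
from h import *
x,_,_=now();o=[-.003,-.001,-.009]
print(min(np.arange(0,2.9,.005),key=lambda q:np.linalg.norm(knob(q,1.57)+o-x)),x-knob(2.25,1.57))"
```

```text
plate 0.1524 bias 0.16 v [ 0.5573 -0.1314  0.101   0.1555  0.0468 -0.3068 -0.     -0.0508  0.1557
  0.1524] shelf 0.1555 sd 0.00168 100
scene P ((-0.05, 0.14), (0.11, 0.14)) [ 0.2  0.1  0.1  0.2 -0.3 -0.4]
scene P ((0.11, 0.14), (0.11, 0.28)) [-0.1  0.   0.   0.   0.   0.   0.   0. ]
scene P ((0.11, 0.28), (-0.05, 0.28)) [ 0.  -1.2 -1.2  0.1  0.   0.1 -0.2]
scene P ((-0.05, 0.28), (-0.05, 0.14)) [ 0.   0.1 -0.1 -0.1  0.1  0.2  0.3]
scene S ((-0.06, 0.29), (0.12, 0.29)) [-0.1 -0.1 -0.2 -0.2 -0.1 -0.1 -0.1]
scene S ((0.12, 0.29), (0.12, 0.39)) [ 0.1  0.1  0.  -0.5 -1.1 -2.6  0.1  0.2]
scene S ((0.12, 0.39), (-0.06, 0.39)) [-2.2  1.9 -2.3]
plate 0.1523 bias 0.16 v [ 0.5574 -0.1314  0.1012  0.1554  0.0347 -0.3371 -0.0036 -0.0919  0.159
t 14.05 lift mm [-96.3  38.3 140. ] psi -179.8 F lift [-6.  -6.5  2.2] w 0.315 ff 59.2 q [-0.39 -0.01  1.82 -0.    1.34 -2.06]
2.225 [-0.00324657 -0.00309348 -0.00846792]
```

```bash
python3 -c "
from h import *
plan([knob(q,1.57) for q in (2.3,2.35,2.37)],20,base=knob(2.25,1.57))"
```

```text
t 14.05 lift mm [-96.3  38.3 140. ] psi -179.8 F lift [-6.  -6.5  2.2] w 0.315 ff 59.2 q [-0.39 -0.01  1.82 -0.    1.34 -2.06]
[[[-0.006,0.008,-0.004],0,20],[[-0.012,0.016,-0.008],0,20],[[-0.015,0.019,-0.01],0,20]]
```

Request:
servo_tool([
  [[-0.006, 0.008, -0.004], 0, 20],
  [[-0.012, 0.016, -0.008], 0, 20],
  [[-0.015, 0.019, -0.01], 0, 20],
  [[-0.015, 0.019, -0.01], 0, 20],
])

```text
clock: 14.45
tcp_pos: [0.4613, -0.0969, 0.1429]
tool_rot: [-0.05, 0.999, -0.0, -0.001]
ft_force: [-8.4, -6.9, 1.8]
width: 0.321
finger_force: 59.3
```

```bash
python3 edge2.py 2.33 .1585 | head -9;  python3 -c "
from h import *
x,_,_=now();o=[-.003,-.0015,-.009]
print(min(np.arange(0,2.9,.005),key=lambda q:np.linalg.norm(knob(q,1.57)+o-x)),x-knob(2.35,1.57))
import cv2
f=r.grab_frame('scene');a=f['pixels'][115:240,205:345,::-1];cv2.imwrite('pics/s7.png',cv2.resize(a,None,fx=5,fy=5,interpolation=cv2.INTER_CUBIC))
"
```

```text
plate 0.1559 bias 0.16 v [ 0.5573 -0.1315  0.1007  0.1559  0.0233 -0.2    -0.0096 -0.0424  0.1619
  0.1559] shelf 0.1559 sd 0.00152 89
scene P ((-0.05, 0.14), (0.11, 0.14)) [ 2.6  0.2  0.2  0.2 -0.3 -0.3]
scene P ((0.11, 0.14), (0.11, 0.28)) [-0.1  0.   0.   0.   0.   0.1  0.   0. ]
scene P ((0.11, 0.28), (-0.05, 0.28)) []
scene P ((-0.05, 0.28), (-0.05, 0.14)) [ 0.1  0.1 -0.  -0.  -0.   0.1  0.2]
scene S ((-0.06, 0.29), (0.12, 0.29)) [-0.1 -0.1 -0.1 -0.1 -0.  -0.  -0. ]
scene S ((0.12, 0.29), (0.12, 0.39)) [ 0.1  0.2  0.  -1.  -0.9 -2.5  0.1  0.1]
scene S ((0.12, 0.39), (-0.06, 0.39)) [-2.3  1.8 -2.4]
t 15.05 lift mm [-92.2  44.1 142.9] psi -179.8 F lift [-10.   -6.6   2.7] w 0.317 ff 59.3 q [-0.37 -0.01  1.81 -0.    1.35 -2.04]
2.35 [-0.00272194 -0.00224393 -0.00813349]
```

View pics/s7.png

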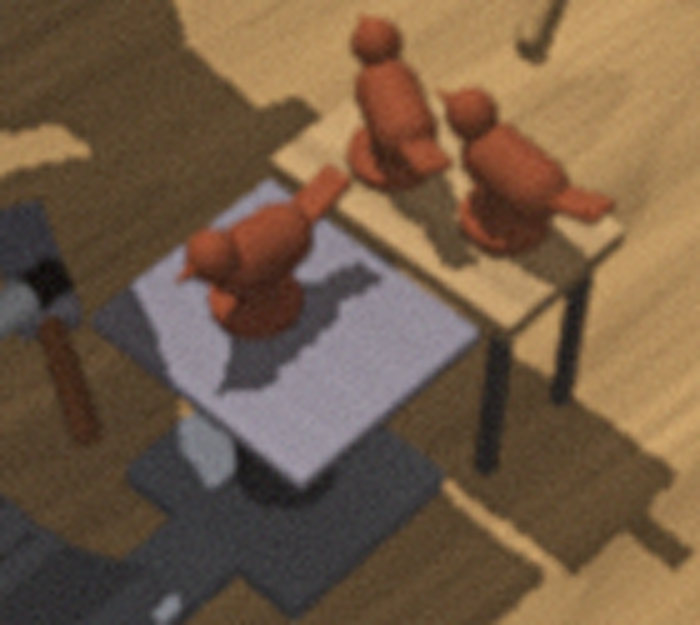

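The plate's right corner is at crop (480,330) and the shelf's near edge runs (270,158)–(505,330). The edge fit puts both surfaces at 155.9 mm with no difference, so they are flush, and the bird is standing. Next I release and set up the fold.

```bash
python3 -c "
from h import *
print(knob(2.345,1.57),knob(2.345,0))
plan([(-.092,.044,.25),(-.19,.040,.25)],85,90)"
```

```text
[-0.08967646  0.04610695  0.15086299] [-0.0131928  0.         0.1238416]
t 15.1 lift mm [-92.2  44.1 142.8] psi -179.8 F lift [-9.2 -6.   2.1] w 0.316 ff 59.3 q [-0.37 -0.01  1.81 -0.    1.35 -2.04]
[[[0.0,-0.001,-0.357],0.752,85],[[0.327,-0.013,-0.357],0.752,85]]
```

Request:
servo_tool([
  [[0, 0, 0], 0, 85],
  [[0, 0, 0], 0, 85],
  [[0, 0, 0], 0, 85],
  [[0, 0, 0], 0, 85],
  [[0, 0, 0], 0, 85],
  [[0, 0, -0.02], 0, 85],
  [[0, 0, -0.16], 0, 85],
  [[0, 0, -0.3], 0, 85],
  [[0, 0, -0.357], 0, 85],
  [[0, 0, -0.357], 0, 85],
])

```text
clock: 16.1
tcp_pos: [0.4627, -0.0967, 0.2529]
tool_rot: [-0.051, 0.999, -0.001, 0.002]
ft_force: [0.2, 0.1, -0.1]
width: 0.997
finger_force: 0.0
```

Request:
servo_tool([
  [[0.15, 0, 0], 0.1, 85],
  [[0.3, -0.01, 0], 0.752, 85],
  [[0.327, -0.013, 0], 0.752, 85],
  [[0.327, -0.013, 0], 0.752, 85],
  [[0.327, -0.013, 0], 0.752, 85],
  [[0.327, -0.013, 0], 0.752, 85],
  [[0.327, -0.013, 0], 0.752, 85],
  [[0.327, -0.013, 0], 0.752, 85],
  [[0.327, -0.013, 0], 0.752, 85],
  [[0.327, -0.013, 0], 0.752, 85],
  [[0.327, -0.013, 0], 0.752, 85],
  [[0.327, -0.013, 0], 0.752, 85],
])

```text
clock: 17.3
tcp_pos: [0.3645, -0.11, 0.2492]
tool_rot: [0.673, 0.74, -0.0, -0.001]
ft_force: [-0.7, -0.3, 0.9]
width: 0.999
finger_force: 0.0
```

```bash
python3 edge2.py 2.34 .1585 | head -1;python3 -c "
from h import *
plan([(-.19,.040,.25),(-.19,.040,.139),(-.168,.04,.139)],85,90)"
```

```text
plate 0.1532 bias 0.16 v [ 0.5573 -0.1313  0.0996  0.1541 -0.0875 -0.8152 -0.0713 -0.1065  0.1564
t 17.9 lift mm [-189.6   40.3  249.8] psi 90.0 F lift [-0.6  0.7 -0. ] w 0.994 ff 0.0 q [-0.5  -0.27  1.81  0.    1.6  -0.59]
[[[-0.001,-0.001,-0.001],-0.0,85],[[-0.001,-0.001,0.369],-0.0,85],[[-0.001,0.072,0.369],-0.0,85]]
```

Request:
servo_tool([
  [[0, 0, 0.16], 0, 85],
  [[0, 0, 0.3], 0, 85],
  [[0, 0, 0.369], 0, 85],
  [[0, 0, 0.369], 0, 85],
  [[0, 0.06, 0.369], 0, 85],
  [[0, 0.08, 0.369], 0, 85],
  [[0, 0.087, 0.369], 0, 85],
  [[0, 0.093, 0.369], 0, 85],
  [[0, 0.093, 0.369], 0, 85],
])

```text
clock: 18.8
tcp_pos: [0.3925, -0.1075, 0.1394]
tool_rot: [0.672, 0.741, 0.0, 0.0]
ft_force: [0.4, -0.1, -0.3]
width: 0.997
finger_force: 0.0
```

```bash
python3 -c "
from h import *
now()"
```

```text
t 18.8 lift mm [-161.7   40.2  139.4] psi 90.0 F lift [ 0.4 -0.1 -0.3] w 0.997 ff 0.0 q [-0.46 -0.15  1.94  0.    1.35 -0.55]
```

```bash
python3 -c "
from h import *
b=np.array([-.1617,.0402,.1394]); b0=b-knob(2.345,1.57)
plan([b0+knob(2.345,t) for t in (1.5,1.4,1.3,1.2,1.1,1.,.9,.8,.7,.6,.5,.4,.3,.2,.1,.05,0)],85,base=b)"
```

```text
t 18.8 lift mm [-161.7   40.2  139.4] psi 90.0 F lift [ 0.4 -0.1 -0.3] w 0.997 ff 0.0 q [-0.46 -0.15  1.94  0.    1.35 -0.55]
[[[-0.011,0.009,-0.006],0,85],[[-0.026,0.024,-0.013],0,85],[[-0.041,0.039,-0.017],0,85],[[-0.056,0.055,-0.02],0,85],[[-0.07,0.072,-0.021],0,85],[[-0.083,0.09,-0.02],0,85],[[-0.095,0.107,-0.017],0,85],[[-0.107,0.125,-0.012],0,85],[[-0.117,0.143,-0.005],0,85],[[-0.127,0.161,0.004],0,85],[[-0.135,0.179,0.015],0,85],[[-0.141,0.196,0.027],0,85],[[-0.147,0.212,0.041],0,85],[[-0.15,0.227,0.056],0,85],[[-0.153,0.242,0.073],0,85],[[-0.153,0.249,0.081],0,85],[[-0.154,0.255,0.09],0,85]]
```

Request:
servo_tool([
  [[-0.011, 0.009, -0.006], 0, 85],
  [[-0.026, 0.024, -0.013], 0, 85],
  [[-0.041, 0.039, -0.017], 0, 85],
  [[-0.056, 0.055, -0.02], 0, 85],
  [[-0.07, 0.072, -0.021], 0, 85],
  [[-0.083, 0.09, -0.02], 0, 85],
])

```text
clock: 19.4
tcp_pos: [0.4231, -0.1319, 0.1477]
tool_rot: [0.672, 0.74, -0.0, 0.003]
ft_force: [-11.5, -13.6, 31.8]
width: 0.999
finger_force: 13.2
```

```bash
cat > kn.py <<'E'
from h import *
import cv2
# dark round blob nearest to the knob's predicted arc in the scene view
f=r.grab_frame('scene');g=cv2.GaussianBlur(f['pixels'].max(2),(3,3),0);E=np.linalg.inv(f['extrinsics'])
def pj(P):
    q=f['mtx']@(E[:3,:3]@(O+M@P)+E[:3,3]);return q[:2]/q[2]
for th in np.arange(0,1.6,.1):
    c=pj(knob(2.345,th)).round().astype(int); m=np.zeros_like(g);cv2.circle(m,tuple(map(int,c)),4,255,-1)
    print(round(th,1),c,int(g[m>0].mean()),int(g[m>0].max()))
E
python3 -c "
from h import *
now()"; python3 kn.py
```

```text
t 19.4 lift mm [-133.6   13.   147.7] psi 89.9 F lift [-12.7 -12.4  31.8] w 0.999 ff 13.2 q [-0.47 -0.08  1.86 -0.    1.35 -0.57]
0.0 [193 224] 61 64
0.1 [191 222] 62 64
0.2 [190 220] 62 70
0.3 [189 217] 83 171
0.4 [188 215] 117 184
0.5 [187 212] 164 196
0.6 [187 210] 170 196
0.7 [186 208] 170 196
0.8 [185 205] 120 196
0.9 [185 203] 74 191
1.0 [185 201] 44 139
1.1 [185 199] 48 115
1.2 [185 197] 73 157
1.3 [185 195] 106 191
1.4 [185 193] 140 196
1.5 [186 192] 144 197
```

Request:
servo_tool([
  [[0, -0.03, 0], 0, 85],
  [[0, -0.03, -0.035], 0, 85],
  [[0, -0.01, -0.035], 0, 85],
  [[0, 0, -0.035], 0, 85],
])

```text
clock: 19.85
tcp_pos: [0.4227, -0.1297, 0.156]
tool_rot: [0.672, 0.74, 0.0, 0.0]
ft_force: [0.3, -0.6, 0.6]
width: 0.995
finger_force: 0.0
```

```bash
python3 -c "
from h import *
now()
import cv2
f=r.grab_frame('scene');E=np.linalg.inv(f['extrinsics']);g=f['pixels'].max(2)
def pj(P):
    q=f['mtx']@(E[:3,:3]@(O+M@P)+E[:3,3]);return q[:2]/q[2]
print(pj(np.array([-.09,.013,.15])).round(),pj(np.array([-.0626,.021,.157])).round())
for y in range(180,226,2):print(y,' '.join('%3d'%v for v in g[y,150:216:2]))"
```

```text
t 19.85 lift mm [-133.7   15.2  156. ] psi 89.9 F lift [ 0.2 -0.6  0.6] w 0.995 ff 0.0 q [-0.47 -0.09  1.85  0.    1.37 -0.57]
[176. 198.] [185. 201.]
180 160 164 174 174 169 170 127  30  49  23  34  35  30  41  34  27 123 147  88  91  88  82  85  86  94 102 104 104  87  72  60  60  66
182 171 173 173 170 166 173 165  88  34  32  67  44  30  25  37  27  83 171 117  96  80  83  90 100 108  98  93  82  85  78  70  65  73
184 170 169 167 169 168 168 165 167 148  63  65  72  30  37  27  33  40 164 165 142  84 110 108 107  95  88  75  86  88  84  87  84  67
186 165 170 172 173 164 170 165 175 173 146  39  44  33  29  34  32  33 109 166 170 182 182 153 116  87  80  89  86  82  87  84  91  75
188 168 171 167 163 172 170 174 172 177 180  92  29  27  31  28  33  64 147 197 199 178 140 106  87  85  91  86  86  88  88  91  95  77
190 168 168 169 170 170 176 175 173 174 178 148  35  35  33  33  65 169 202 190 162 128  95  80  83  85  87  93  89  93  98 101  86  86
192 171 169 171 173 169 170 171 174 175 172 155  69  39  29  89 180 202 179 150 119  91  83  86  88  90  92  92  84  91  91  92 100 1
[... 1478 characters left out ...]
  68  89  86  88  80
216 204 181 154 117  89 129 177 196 190 192 196 196 195 192 190 183 183 184 147  80  61  60  71  66  57  58  68  77  56  61  81  78  88
218 168 140 107  98 151 193 196 192 191 198 197 196 193 181 183 191 186 134  65  64  60  63  64  68  58  55  58  71  58  59  66  82  90
220 128  96 104 178 199 190 190 198 200 193 193 189 186 188 192 170 124  60  58  65  63  67  60  70  58  58  61  62  61  61  58  70  95
222  91 141 186 195 191 198 196 195 196 192 186 189 193 189 165  89  62  63  67  65  55  62  66  61  59  58  54  61  58  69  96 127 133
224 150 195 195 201 199 198 194 191 185 187 191 192 183 132  68  62  61  62  59  59  61  62  59  53  55  54  57  60  64  56  78 134 137
```

```bash
python3 -c "
from h import *
b=np.array([-.1337,.0152,.156]); b0=b-knob(2.345,1.05)
plan([b0+knob(2.345,t) for t in (1.,.9,.8,.7,.6,.5,.4,.3,.2,.1,0)],85,base=b)"
```

```text
t 19.9 lift mm [-133.7   15.3  155.7] psi 90.0 F lift [-0.5  0.7 -0.2] w 0.994 ff 0.0 q [-0.47 -0.09  1.85  0.    1.37 -0.57]
[[[-0.007,0.009,0.001],0,85],[[-0.019,0.027,0.004],0,85],[[-0.031,0.045,0.009],0,85],[[-0.041,0.063,0.016],0,85],[[-0.05,0.08,0.025],0,85],[[-0.058,0.098,0.036],0,85],[[-0.065,0.115,0.048],0,85],[[-0.07,0.131,0.062],0,85],[[-0.074,0.147,0.077],0,85],[[-0.076,0.161,0.094],0,85],[[-0.077,0.174,0.111],0,85]]
```

Request:
servo_tool([
  [[0, 0.01, 0], 0, 85],
  [[0, 0.02, 0], 0, 85],
  [[0, 0.03, 0], 0, 85],
])

```text
clock: 20.2
tcp_pos: [0.4311, -0.1289, 0.1557]
tool_rot: [0.672, 0.741, -0.0, 0.0]
ft_force: [-2.7, -3.4, 5.8]
width: 0.995
finger_force: 2.9
```

```bash
python3 -c "
from h import *
now()"
```

```text
t 20.2 lift mm [-125.3   15.2  155.7] psi 90.0 F lift [-3.  -3.1  5.8] w 0.995 ff 2.9 q [-0.46 -0.07  1.84 -0.    1.37 -0.56]
```

Request:
servo_tool([
  [[0.01, -0.09, 0], 0, 85],
  [[0.02, -0.09, 0.06], 0, 85],
  [[0.02, -0.09, 0.08], 0, 85],
  [[0.02, -0.08, 0.08], 0, 85],
  [[0.02, -0.07, 0.08], 0, 85],
  [[0.02, -0.06, 0.08], 0, 85],
  [[0.02, -0.05, 0.08], 0, 85],
])

```text
clock: 20.9
tcp_pos: [0.4159, -0.1243, 0.1319]
tool_rot: [0.672, 0.741, 0.0, 0.0]
ft_force: [-1.4, -0.3, 0.2]
width: 0.997
finger_force: 0.0
```

```bash
python3 -c "
from h import *
now()"
```

```text
t 20.9 lift mm [-140.    21.2  131.9] psi 90.0 F lift [-1.5 -0.2  0.2] w 0.997 ff 0.0 q [-0.47 -0.08  1.9   0.    1.32 -0.57]
```

Request:
servo_tool([
  [[0, 0.01, 0], 0, 85],
  [[0, 0.02, 0], 0, 85],
  [[-0.004, 0.03, 0], 0, 85],
  [[-0.01, 0.04, 0], 0, 85],
])

```text
clock: 21.3
tcp_pos: [0.4277, -0.1262, 0.1317]
tool_rot: [0.672, 0.741, -0.0, -0.0]
ft_force: [-0.9, 0.1, -0.2]
width: 0.993
finger_force: 0.7
```

```bash
python3 -c "
from h import *
now()"
```

```text
t 21.3 lift mm [-128.4   18.2  131.7] psi 90.0 F lift [-0.9  0.2 -0.2] w 0.993 ff 0.7 q [-0.46 -0.06  1.88 -0.    1.32 -0.56]
```

```bash
python3 -c "
from h import *
b=np.array([-.1284,.0182,.1317])
plan([knob(2.345,t)+[-.072,-.004,-.0255] for t in (.85,.75,.65,.55,.45,.35,.25,.15,.1,.05,0)],85,base=b)"
```

```text
t 21.3 lift mm [-128.4   18.2  131.7] psi 90.0 F lift [-0.9  0.2 -0.2] w 0.993 ff 0.7 q [-0.46 -0.06  1.88 -0.    1.32 -0.56]
[[[-0.022,0.005,0.006],0,85],[[-0.033,0.023,0.013],0,85],[[-0.043,0.041,0.021],0,85],[[-0.051,0.059,0.03],0,85],[[-0.059,0.076,0.042],0,85],[[-0.065,0.093,0.055],0,85],[[-0.069,0.109,0.069],0,85],[[-0.072,0.124,0.085],0,85],[[-0.073,0.131,0.094],0,85],[[-0.074,0.138,0.102],0,85],[[-0.074,0.144,0.111],0,85]]
```

Request:
servo_tool([
  [[-0.01, 0.005, 0.003], 0, 85],
  [[-0.022, 0.012, 0.008], 0, 85],
  [[-0.033, 0.023, 0.013], 0, 85],
  [[-0.043, 0.041, 0.021], 0, 85],
  [[-0.051, 0.059, 0.03], 0, 85],
])

```text
clock: 21.8
tcp_pos: [0.4471, -0.1399, 0.1224]
tool_rot: [0.672, 0.74, 0.0, 0.0]
ft_force: [-0.9, -0.7, 0.2]
width: 0.993
finger_force: 0.5
```

```bash
python3 -c "
from h import *
now()"; python3 kn.py
```

```text
t 21.8 lift mm [-110.5    2.6  122.4] psi 89.9 F lift [-0.9 -0.6  0.2] w 0.993 ff 0.5 q [-0.47 -0.    1.84  0.    1.3  -0.56]
0.0 [193 224] 60 62
0.1 [191 222] 61 63
0.2 [190 220] 60 63
0.3 [189 217] 53 111
0.4 [188 215] 44 111
0.5 [187 212] 29 50
0.6 [187 210] 28 56
0.7 [186 208] 34 110
0.8 [185 205] 43 128
0.9 [185 203] 51 143
1.0 [185 201] 61 160
1.1 [185 199] 78 162
1.2 [185 197] 99 162
1.3 [185 195] 120 187
1.4 [185 193] 129 190
1.5 [186 192] 122 182
```

Ball blob at θ≈0.55, folding smoothly at about 1 N. I carry on.

Request:
servo_tool([
  [[-0.008, 0.017, 0.012], 0, 85],
  [[-0.014, 0.034, 0.025], 0, 85],
  [[-0.018, 0.05, 0.039], 0, 85],
  [[-0.021, 0.065, 0.055], 0, 85],
  [[-0.022, 0.072, 0.064], 0, 85],
  [[-0.023, 0.079, 0.072], 0, 85],
])

```text
clock: 22.45
tcp_pos: [0.4709, -0.1441, 0.1006]
tool_rot: [0.672, 0.741, -0.0, -0.0]
ft_force: [-1.5, -0.9, 0.2]
width: 0.998
finger_force: 0.4
```

```bash
python3 -c "
from h import *
now()"; python3 kn.py | head -9
```

```text
t 22.45 lift mm [-87.2  -3.8 100.6] psi 90.0 F lift [-1.6 -0.8  0.2] w 0.998 ff 0.4 q [-0.45  0.07  1.82  0.    1.26 -0.55]
0.0 [193 224] 27 45
0.1 [191 222] 26 30
0.2 [190 220] 27 32
0.3 [189 217] 28 34
0.4 [188 215] 28 32
0.5 [187 212] 29 33
0.6 [187 210] 31 42
0.7 [186 208] 32 42
0.8 [185 205] 36 67
```

Request:
servo_tool([
  [[0, 0.004, 0.003], 0, 85],
  [[0, 0.008, 0.006], 0, 85],
  [[0, 0.011, 0.006], 0, 85],
])

```text
clock: 22.8
tcp_pos: [0.4739, -0.1436, 0.099]
tool_rot: [0.672, 0.741, -0.0, -0.0]
ft_force: [-3.5, 2.0, -1.6]
width: 0.995
finger_force: 2.3
```

```bash
python3 -c "
from h import *
now()"
```

```text
t 22.8 lift mm [-84.2  -3.6  99. ] psi 90.0 F lift [-3.3  2.3 -1.6] w 0.995 ff 2.3 q [-0.45  0.08  1.81  0.    1.25 -0.55]
```

Request:
servo_tool([
  [[0, 0.003, 0.001], 0, 85],
  [[0, 0.005, 0.001], 0, 85],
  [[0, 0.005, 0.001], 0, 85],
])

```text
clock: 23.1
tcp_pos: [0.4746, -0.1436, 0.0985]
tool_rot: [0.672, 0.741, -0.001, -0.001]
ft_force: [-10.9, 0.0, -0.0]
width: 0.998
finger_force: 5.3
```

```bash
python3 -c "
from h import *
now()"
```

```text
t 23.1 lift mm [-83.5  -3.7  98.5] psi 90.0 F lift [-10.9   1.1  -0. ] w 0.998 ff 5.3 q [-0.45  0.08  1.81 -0.    1.25 -0.55]
```

Hard stop reached: 11 N within 0.7 mm, so the handle is flat. Now I withdraw clear.

Request:
servo_tool([
  [[0, -0.15, 0], 0, 85],
  [[0, -0.3, 0], 0, 85],
  [[-0.1, -0.35, -0.1], 0, 85],
  [[-0.25, -0.35, -0.25], 0, 85],
  [[-0.4, -0.35, -0.4], 0, 85],
  [[-0.5, -0.35, -0.4], 0, 85],
  [[-0.6, -0.35, -0.4], 0, 85],
  [[-0.6, -0.35, -0.4], 0, 85],
  [[-0.6, -0.35, -0.4], 0, 85],
])

```text
clock: 24.0
tcp_pos: [0.3884, -0.3334, 0.2186]
tool_rot: [0.672, 0.74, 0.0, -0.0]
ft_force: [-0.2, 0.8, 0.3]
width: 0.997
finger_force: 0.0
```

```bash
python3 edge2.py 2.34 .1585; python3 edge2.py 2.34 .154|head -2; python3 - <<'E'
from h import *
from scipy.optimize import least_squares
import cv2
now(); cs=[]
F={}
for nme in('scene','top'):
    f=r.grab_frame(nme);E=np.linalg.inv(f['extrinsics']);F[nme]=(f['mtx'],E);g=f['pixels'].max(2)
    q=f['mtx']@(E[:3,:3]@(O+M@knob(0,0))+E[:3,3]);c=(q[:2]/q[2]);x0,y0=(c-14).astype(int)
    m=(g[y0:y0+28,x0:x0+28]<45).astype(np.uint8)
    k,l,s,ce=cv2.connectedComponentsWithStats(m);print(nme,c.round(1),[(s[i].tolist(),(ce[i]+[x0,y0]).round(1).tolist()) for i in range(1,k) if s[i][4]>15])
E
```

```text
plate 0.1534 bias 0.15 v [ 0.5573 -0.1313  0.0999  0.1537 -0.0509 -0.7661 -0.0976 -0.0974  0.1493
  0.1534] shelf 0.1537 sd 0.00232 97
scene P ((-0.05, 0.14), (0.11, 0.14)) [ 0.   0.  -0.1 -0.1  0.   0.2 -0.3 -0.4]
scene P ((0.11, 0.14), (0.11, 0.28)) [-0.1 -0.  -0.   0.1  0.1  0.1  0.1  0. ]
scene P ((0.11, 0.28), (-0.05, 0.28)) [-0.3 -0.6 -0.6  0.1 -1.3]
scene P ((-0.05, 0.28), (-0.05, 0.14)) [ 0.2  0.1 -0.1  0.   0.   0.   0. ]
scene S ((-0.06, 0.29), (0.12, 0.29)) [-2.1 -0.1 -0.1 -0.1 -0.1 -0.  -0. ]
scene S ((0.12, 0.29), (0.12, 0.39)) [ 0.   0.1  0.  -0.6 -1.2  0.1  0.1]
scene S ((0.12, 0.39), (-0.06, 0.39)) [-2.3  1.9 -2.4]
scene S ((-0.06, 0.39), (-0.06, 0.29)) [-2.4  2.  -0.2 -0.2 -0.  -0.1]
top P ((-0.05, 0.14), (0.11, 0.14)) [0.6 0.7 0.2 0.2 0.1 0.  0.  0.1]
top P ((0.11, 0.14), (0.11, 0.28)) [ 0.1 -0.   0.1  0.1  0.1  0.2  0.1  0.3]
top P ((0.11, 0.28), (-0.05, 0.28)) [-0.1  0.1  0.2  0.2 -0.   0.   0.2]
top P ((-0.05, 0.28), (-0.05, 0.14)) [0.3 0.  0.  0.  0.2]
top S ((-0.06, 0.29), (0.12, 0.29)) [-0.   0.3 -0.1 -0.1  0.  -0.1 -0.2 -0.2]
top S ((0.12, 0.29), (0.12, 0.39)) [-0.1 -0.2  0. ]
top S ((0.12, 0.39), (-0.06, 0.39)) [ 0.1  0.2  0.1 -0. ]
top S ((-0.06, 0.39), (-0.06, 0.29)) [-0.1 -0.1  2.3]
plate 0.1544 bias 0.16 v [ 0.5572 -0.1313  0.0997  0.1547 -0.0217 -0.5019 -0.0818 -0.0522  0.1625
  0.1544] shelf 0.1547 sd 0.00204 97
t 25.2 lift mm [-187.6 -183.8  218.9] psi 90.0 F lift [-0.5 -0.3  0.5] w 0.992 ff 0.0 q [-0.86  0.03  1.61  0.    1.5  -0.96]
scene [192.7 223.8] [([10, 10, 11, 11, 98], [192.9, 224.0])]
top [304.3 219.9] [([10, 11, 10, 9, 35], [304.4, 219.7])]
```

```bash
python3 -c "
from bench import r
print(r.job_done())"
```

```text
the job is handed in; nothing more can be done
None
```

I raised the plate to within about 0.3 mm of the shelf top by the last camera fit, folded the handle back flat against its stop, moved the arm clear and handed the job in at about 25 s; the bird was standing when last viewed (before the fold), and I did not re-check the jar and bottle.

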